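# Hold the tooth cell in the light path of the transillumination bench

## Task

Set up the transillumination picture: first lay the scale bar flat on the table with a long side flush against the base plate edge of the light bench that faces the robot, roughly centred on that edge, and let go of it. Then take the tall glass cell with the tooth in it out of the rack, gripping it by its two frosted faces only and never by the clear ones, and hold it upright in the light path, the tooth centred in the beam midway between lamp and camera and the clear faces square to the beam. Finish while still holding it there, resting on nothing, with the scale bar still flush and all the other things left where they were.

Things in the scene. Friction and masses are not known exactly. Their poses are not given: they have to be found in the camera images.
- light_bench: Fixed aluminium base plate 100 (x) x 300 (y) x 12 mm high, origin at the centre of its underside, on the table. Its -x edge, a plain upright face 50 mm from the origin, faces the robot. White lamp at the +y end and black camera at the -y end face each other along y, 50 mm wide in x, 100 mm tall; their tubes (32 mm diameter) end 70 mm either side of the origin, with nothing between.
- beam (a point): Middle of the light path: 75 mm above the table over the light bench's origin, midway between lamp and camera; axes as the light bench, the beam runs along its y.
- scale_bar: Loose aluminium straightedge with dark ticks, 44 (x) x 150 (y) x 8 mm, about 180 g, lying flat; origin at the centre of its underside. Along the middle of its top runs a black grip rib 12 mm thick (x), 70 mm long (y), from 8 to 34 mm up. Either long side (22 mm from the origin) may be used. It lies to the robot's left or right.
- rack: Fixed wooden block 60 (x) x 140 (y) x 24 mm high, origin at the centre of its underside; two pockets at y = +34 and -34 mm, each 32 x 19 mm, 19 mm deep (floor 5 mm above the table). It stands on the side where the scale bar is not.
- cell: Tall closed glass cell with a white tooth inside: 30 (x) x 17 (y) x 76 mm high, about 60 g, origin at the centre of its underside, standing in one of the rack's pockets with its axes along the rack's. The two narrow faces, looking along its x, 30 mm apart and 16 mm wide, are frosted: grip across these. The two broad faces, looking along its y, are clear.
- cell_window (a point): Middle of the tooth in the tall cell: on its centre line, 26 mm above its underside; axes as the cell.
- cell_panes: The two clear panes of the tall cell, 22 mm wide, 4 to 72 mm above its underside, their outer faces at y = +8.5 and -8.5 mm; same origin and axes as the cell. The fingers must not press on them.
- spare_cell: Empty cell of the same cross-section but only 54 mm tall, in the rack's other pocket, 68 mm away. Leave it there.
- jar: Bystander: amber jar with white cap, 48 mm diameter, 75 mm tall, origin under its centre; behind the light bench.
- bottle: Bystander: white bottle with blue cap, 40 mm diameter, 85 mm tall, origin under its centre; behind the light bench.
- plaster_disc: Bystander: plaster disc 64 mm diameter, 14 mm high, origin under its centre; behind the light bench.
- brush: Bystander: brush 160 mm long lying crosswise between the robot and the light bench.
- wax_knife: Bystander: wax knife about 150 mm long, 8 mm high, lying to the right.
- tooth_model: Bystander: plaster jaw model 60 x 50 x 26 mm, to the left.
Things that resemble listed ones, but are neither listed nor needed, are in the scene too. What is shaped like the rack but purple is not meant.

How it is judged:
On the way, in this order (a step that is already met when the one before it is completed fails the run):
1. the scale bar lies flush against the edge of the light bench that faces the robot, released (x of scale_bar in the frame of light_bench between -0.075 and -0.069 m and y of scale_bar in the frame of light_bench between -0.02 and 0.02 m and angle between the y axis of scale_bar and the y axis of light_bench, either way round below 0.035 rad and height (world z) of scale_bar below 0.003 m and angle between scale_bar's own z axis and vertical below 0.05 rad and contact force between each of the arm, the fingers and scale_bar below 0.1 N), for 0.3 s.
2. the tall cell is gripped and lifted out of the rack (height (world z) of cell above 0.03 m and contact force between the fingers and cell above 1 N), for 0.2 s.
At the end, for the whole second after the job is handed in: Scale bar flat, released, within 3 mm of the bench's near edge, parallel within 0.035 rad, centred within 20 mm. Tall cell held still by the fingers alone, tooth within 8 mm of the beam axis and 20 mm of midway, square to the beam and upright within 0.12 rad (all of step 1 and x of cell_window in the frame of beam between -0.008 and 0.008 m and z of cell_window in the frame of beam between -0.008 and 0.008 m and y of cell_window in the frame of beam between -0.02 and 0.02 m and angle between the y axis of cell and the y axis of light_bench, either way round below 0.12 rad and angle between cell's own z axis and vertical below 0.12 rad and contact force between the fingers and cell above 1 N and contact force between cell and light_bench below 0.1 N and contact force between cell and rack below 0.1 N and contact force between cell and scale_bar below 0.1 N and contact force between cell and spare_cell below 0.1 N and contact force between cell and jar below 0.1 N and contact force between cell and bottle below 0.1 N and contact force between cell and plaster_disc below 0.1 N and contact force between cell and brush below 0.1 N and contact force between cell and wax_knife below 0.1 N and contact force between cell and tooth_model below 0.1 N and linear speed of cell below 0.02 m/s); the arm keeps its last pose, push and grip.
It fails at once if the fingers press on the clear faces of the tall cell (contact force between the fingers and cell_panes above 0.5 N).
It fails at once if another thing is moved more than 20 mm (distance of any of spare_cell, jar, bottle, plaster_disc, brush, wax_knife, tooth_model from where it was at the start of the episode above 0.02 m).
It also fails if it takes over 48 s, if anything falls off the work surface, if the arm or the gripper's body presses on something with over 40 N, if the wrist force passes 120 N, or if a joint passes its speed limit or range.

## Robot

A 6-joint arm with a two-finger parallel gripper is mounted at the origin on the work surface. World frame = base frame: x ahead of the robot, y to its left, z up, the work surface at z = 0. Lengths are in m, angles in rad, forces in N, time in s.
With the tool pointing down it reaches from about 0.375 to 0.825 m from the base axis. Payload 5.5 kg.
Tool frame: the origin (TCP) lies midway between the tips of the shut fingers; the grasp point (between the pads) lies 19 mm behind it; z points along the fingers, y is the direction in which the jaws open and shut (so a half turn about z gives the same grasp; the last joint's range is limited). The gripper opens to 85 mm and grips with 20 to 120 N. Pads are 22 mm wide; open, the fingers measure 114 mm over their backs; the gripper's body (76 mm by 85 mm) begins 54 mm behind the grasp point. The pads swing forward as they close: fully open they stand 13 mm farther back than shut.
Start: joints at [-1.323, 0.314, -0.047, 1.21, 0, 1.571], TCP at [0.147, -0.582, 0.231] pointing down, gripper open.
Joint ranges: [-2.67, 2.67], [-0.69, 1.73], [-1.03, 1.25], [-2.08, 2.16], [-1.42, 1.45], [-3.14, 3.14]. Speed limits (rad/s): [2.39, 2.39, 3.01, 3.14, 3.14, 3.14].

## Interface

Orientations are given as a unit quaternion [x, y, z, w].
In Python, from plant import bot gives the robot as it stands.
- The arm moves only by the tool servo_tool, never from a script. Its argument "deltas" is a list of rows, each an object of numbers: "claw": the finger opening in m, from 0 to 0.0854; "dx", "dy", "dz": the shift along the world's x, y, z in m; "spin": the turn about the world's z in rad. A call has 1 to 20 rows; each row is the pose to reach, as a shift and turn from the pose commanded when the call began; what a row does not reach only later rows make up. A row lasts 1/8 s, in which the tool goes at most 62.5 mm and 10.7 degrees, less where a joint would pass 70% of its speed; a pose out of reach is approached as far as the arm can. A call with a gripper value outside its range is refused whole. The fingers move at their own pace and stop on an object; the grip force is fixed at half the most. Time passes only in rows, so rows that repeat a pose let the fingers close. It gives the time, the measured TCP pose, the force and the opening at its end, in the units of the state.
- bot.observe(): the state, without advancing time (a new reading comes with each control period).
- bot.snapshot(name): name is "scene" or "side" or "wrist"; returns a dict with "image" (400x640x3 uint8, red, green, blue), "range_z" (400x640 float32, m along the optical axis (not along the pixel's ray), 0 where there is no reading), "vfov" (degrees; the focal length in pixels is half the picture's height over the tangent of half this angle, whatever the lens; pixels are square), "cx", "cy" (the principal point, pixels), "k1" (the pictures are not rectified: a ray, as slopes to the right and down, at radius r is drawn at 1 + k1 r^2 times it, then the intrinsics apply), "origin" and "attitude" of the camera in the world. Camera axes: x right, y down, z forward; pixel columns grow to the right and rows downward; lengths in m; the calibration is good to about 2 mm. A picture is of the moment at which its call begins.
- bot.finish_job(): hands the job in, once; it reports no verdict.
The state is a dict: "time_s": time; "q": joint angles; "joint_vel": joint speeds; "joint_torque": joint torques, N m; "position": TCP position; "orientation": TCP orientation; "wrist_force": force on the tool from outside, world axes, zero at the start; "wrist_torque": the same for the moment, N m; "opening": finger opening in m.
Only numpy, scipy, OpenCV 4.12 (cv2) and the standard library are available. Lean on these libraries where they do the work, as an engineer would, in place of code of your own. Each camera call takes 0.05 s, during which the arm holds its last target.

## Working session

There is one attempt and no reset: what is moved stays moved. The work goes in short steps, Python scripts to look and compute and a tool call to move; the robot and the scene stay as the last step left them, time stands still between calls to the robot, and variables do not carry over. Pictures are saved under pics/ and viewed, and the job is handed in when it is done.

Besides the shell and the picture viewer there is one more tool, called by a JSON object that holds its "method" and its "body". servo_tool: Moves the arm, as the interface text tells. Its arguments: {"type":"object","properties":{"deltas":{"type":"array","items":{"type":"object","properties":{"claw":{"type":"number"},"dx":{"type":"number"},"dy":{"type":"number"},"dz":{"type":"number"},"spin":{"type":"number"}}}}},"required":["deltas"]}

```bash
ls; mkdir -p pics; python3 - <<'E'
from plant import bot
import cv2, numpy as np
s=bot.observe(); print({k:np.round(v,3) for k,v in s.items()})
for n in ("scene","side","wrist"):
    d=bot.snapshot(n); cv2.imwrite(f"pics/{n}0.png",d["image"][:,:,::-1])
    np.savez(f"{n}0.npz",**d)
    print(n,{k:np.round(v,4) for k,v in d.items() if k not in("image","range_z")})
E
```

```text
pics
{'time_s': np.float64(0.0), 'q': array([-1.323,  0.314, -0.048,  1.21 , -0.   ,  1.571]), 'joint_vel': array([ 0.001,  0.   , -0.   , -0.001, -0.   , -0.001]), 'joint_torque': array([-1.0000e-03, -5.3959e+01,  3.3975e+01,  1.9000e-02,  0.0000e+00,
       -0.0000e+00]), 'position': array([ 0.147, -0.581,  0.23 ]), 'orientation': array([ 0.992,  0.124, -0.   , -0.001]), 'wrist_force': array([0.061, 0.236, 0.111]), 'wrist_torque': array([ 0.047, -0.001, -0.004]), 'opening': np.float64(0.086)}
scene {'vfov': np.float64(47.7511), 'cx': np.float64(314.5036), 'cy': np.float64(197.4061), 'k1': np.float64(-0.0195), 'origin': array([ 0.9841, -0.7355,  0.9736]), 'attitude': array([ 0.9055,  0.2344, -0.084 , -0.3436])}
side {'vfov': np.float64(49.8781), 'cx': np.float64(313.4133), 'cy': np.float64(204.871), 'k1': np.float64(0.0196), 'origin': array([0.5441, 0.7106, 0.9182]), 'attitude': array([-0.0257,  0.9349, -0.3536,  0.0174])}
wrist {'vfov': np.float64(60.0844), 'cx': np.float64(322.0809), 'cy': np.float64(193.2401), 'k1': np.float64(-0.0228), 'origin': array([ 0.2155, -0.564 ,  0.3718]), 'attitude': array([ 0.7815, -0.6082, -0.0866,  0.1088])}
```

View pics/scene0.png

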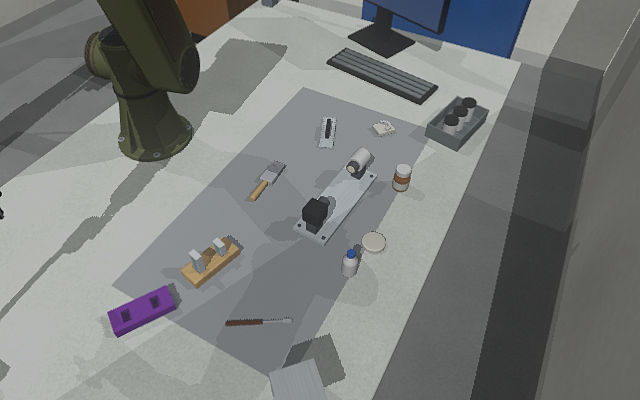

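View pics/side0.png

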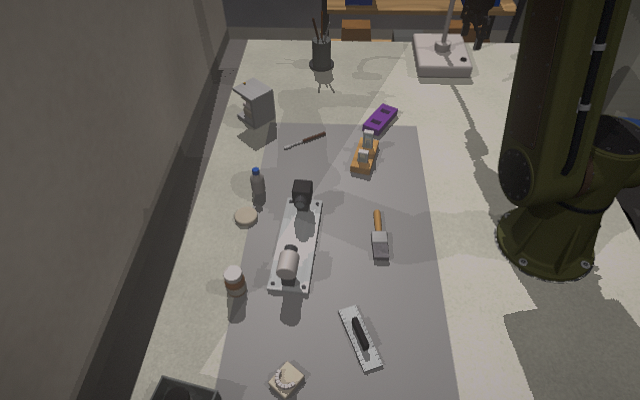

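View pics/wrist0.png

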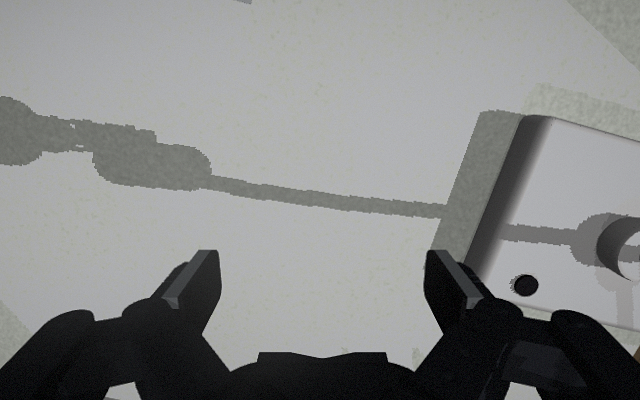

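Scene view: light bench at about (335,205) px, scale bar at (327,130), wooden rack at (212,262) with two cells at (198,260) and (219,247), and a purple decoy block at (142,310). The side view shows the same bar at (360,338), the rack at (365,155) and the purple decoy at (380,118). Next step is point clouds.

```bash
cat > h.py <<'E'
import numpy as np, cv2
from scipy.spatial.transform import Rotation as R
def K(d):
    f=200/np.tan(np.radians(float(d["vfov"]))/2); return f
def cloud(d):
    f=K(d); v,u=np.mgrid[0:400,0:640]
    xd=(u-float(d["cx"]))/f; yd=(v-float(d["cy"]))/f
    k=float(d["k1"]); x,y=xd.copy(),yd.copy()
    for _ in range(8):
        s=1+k*(x*x+y*y); x,y=xd/s,yd/s
    z=d["range_z"]; P=np.stack([x*z,y*z,z],-1)
    W=P@R.from_quat(d["attitude"]).as_matrix().T+d["origin"]
    W[z<=0]=np.nan
    return W
def proj(d,X):
    p=(np.atleast_2d(X)-d["origin"])@R.from_quat(d["attitude"]).as_matrix()
    x=p[:,0]/p[:,2]; y=p[:,1]/p[:,2]; s=1+float(d["k1"])*(x*x+y*y); f=K(d)
    return np.c_[f*x*s+float(d["cx"]),f*y*s+float(d["cy"])]
def box(c,yaw,lx,ly,z0,z1):
    o=np.array([[sx*lx/2,sy*ly/2] for sx,sy in((-1,-1),(1,-1),(1,1),(-1,1))])
    r=np.array([[np.cos(yaw),-np.sin(yaw)],[np.sin(yaw),np.cos(yaw)]])
    q=o@r.T+c
    return np.r_[np.c_[q,[z0]*4],np.c_[q,[z1]*4]]
def drawbox(im,d,b,col):
    p=np.round(proj(d,b)*8).astype(int)
    for i in range(4):
        for a,c in((i,(i+1)%4),(4+i,4+(i+1)%4),(i,4+i)):
            cv2.line(im,tuple(map(int,p[a])),tuple(map(int,p[c])),col,1,cv2.LINE_AA,3)
E
python3 - <<'E'
from h import *
D={n:dict(np.load(n+"0.npz")) for n in("scene","side")}
for n,d in D.items():
    W=cloud(d)
    # table residual
    m=(abs(W[...,2])<.015)&(W[...,0]>.2)&(W[...,0]<.8)&(abs(W[...,1])<.5)
    A=np.c_[W[m][:,:2],np.ones(m.sum())]; c=np.linalg.lstsq(A,W[m][:,2],rcond=None)[0]; print(n,"table",np.round(c,4),np.median(W[m][:,2]))
    pts={"scene":dict(bar=(327,135),benchmid=(340,205),cellA=(198,256),cellB=(219,242),rack=(212,268),purple=(142,310)),
     "side":dict(bar=(345,325),benchmid=(300,235),rack=(358,168),purple=(380,118),cellA=(368,135),cellB=(364,155))}[n]
    for k,(u,v) in pts.items(): print(k,np.round(W[v,u],3))
# top-down height map combining
for n,d in D.items():
    W=cloud(d); g=np.zeros((600,800,3),np.uint8)
    xs,ys=W[...,0],W[...,1]
    ok=np.isfinite(xs)&(xs>.15)&(xs<.95)&(abs(ys)<.5)&(W[...,2]<.15)
    r=((.95-xs[ok])*750).astype(int); c=((.5-ys[ok])*750).astype(int)
    g[np.clip(r,0,599),np.clip(c,0,799)]=d["image"][ok][:,::-1]
    cv2.imwrite(f"pics/top_{n}.png",cv2.morphologyEx(g,cv2.MORPH_CLOSE,np.ones((3,3))))
E
```

```text
scene table [0.0024 0.0016 0.0005] 0.0010790891599543606
bar [0.493 0.257 0.022]
benchmid [0.658 0.022 0.012]
cellA [ 0.461 -0.338  0.083]
cellB [ 0.466 -0.269  0.058]
rack [ 0.479 -0.324  0.024]
purple [ 0.41  -0.494  0.028]
side table [ 0.0043 -0.0002 -0.002 ] -0.0005410236573235583
bar [0.513 0.267 0.008]
benchmid [0.635 0.02  0.012]
rack [ 0.48  -0.238  0.018]
purple [ 0.405 -0.474  0.026]
cellA [ 0.452 -0.329  0.071]
cellB [ 0.463 -0.264  0.047]
```

```bash
python3 - <<'E'
from h import *
D={n:dict(np.load(n+"0.npz")) for n in("scene","side")}
def rect(p,nm):
    (c,s,a)=cv2.minAreaRect((p*1000).astype(np.float32)); print("  ",nm,len(p),"c",np.round(c,1),"s",np.round(s,1),"a",round(a,2))
for n,d in D.items():
    print(n); W=cloud(d); x,y,z=W[...,0],W[...,1],W[...,2]
    b=(z>.006)&(z<.018)&(x>.52)&(x<.76)&(abs(y)<.2)
    lab=cv2.connectedComponentsWithStats(cv2.morphologyEx(b.astype(np.uint8),cv2.MORPH_OPEN,np.ones((2,2))))
    i=1+np.argmax(lab[2][1:,4]); rect(W[lab[1]==i][:,:2],"bench")
    b=(z>.004)&(z<.045)&(x>.40)&(x<.6)&(y>.14)&(y<.36)
    lab=cv2.connectedComponentsWithStats(b.astype(np.uint8)); i=1+np.argmax(lab[2][1:,4]); p=W[lab[1]==i]; rect(p[:,:2],"bar")
    q=p[p[:,2]>.028]; rect(q[:,:2],"rib top")
    q=p[(p[:,2]<.012)]; rect(q[:,:2],"bar face")
    b=(z>.018)&(z<.029)&(x>.38)&(x<.56)&(y>-.42)&(y<-.18)
    lab=cv2.connectedComponentsWithStats(b.astype(np.uint8)); i=1+np.argmax(lab[2][1:,4]); p=W[lab[1]==i]; rect(p[:,:2],"rack")
    for nm,lo,hi,y0,y1 in(("tall",.077,.09,-.42,-.2),("spare",.053,.066,-.30,-.2)):
        b=(z>lo)&(z<hi)&(x>.38)&(x<.56)&(y>y0)&(y<y1)
        p=W[b]; rect(p[:,:2],nm); print(np.round(np.median(p,0),3), np.round(p.min(0),3),np.round(p.max(0),3))
E
```

```text
scene
   bench 2134 c [643.3  35.7] s [306.1  99. ] a 86.14
   bar 425 c [481.  289.4] s [ 52.4 162.3] a 21.17
   rib top 60 c [480.1 285.6] s [11.8 72.2] a 21.33
   bar face 322 c [480.7 290.2] s [ 52.4 160.6] a 21.17
   rack 943 c [ 457.8 -305.3] s [141.5  64. ] a 76.48
   tall 84 c [ 449.8 -338.5] s [16.8 30.2] a 78.85
[ 0.452 -0.339  0.082] [ 0.434 -0.35   0.077] [ 0.466 -0.327  0.084]
   spare 83 c [ 465.4 -273. ] s [17.1 33.7] a 79.37
[ 0.467 -0.274  0.059] [ 0.449 -0.283  0.053] [ 0.483 -0.263  0.064]
side
   bench 2704 c [634.   33.6] s [304.7  88.6] a 82.0
   bar 1218 c [480.8 290.7] s [ 44.3 151.9] a 22.7
   rib top 176 c [480.8 291. ] s [12.3 70.3] a 21.19
   bar face 975 c [480.8 290.7] s [ 44.3 151.9] a 22.7
   rack 427 c [ 458.9 -303.9] s [146.6  60.5] a 76.96
   tall 40 c [ 451.2 -335.5] s [18.2 29.1] a 81.26
[ 0.452 -0.336  0.08 ] [ 0.437 -0.346  0.077] [ 0.465 -0.325  0.082]
   spare 51 c [ 467.1 -270.3] s [19.9 29.9] a 74.57
[ 0.467 -0.269  0.057] [ 0.452 -0.284  0.053] [ 0.482 -0.258  0.061]
```

View pics/top_scene.png

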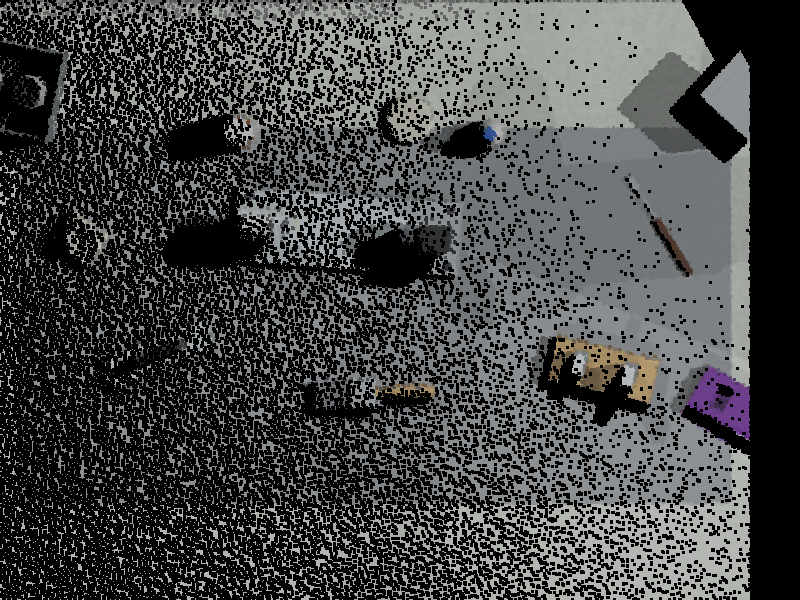

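View pics/top_side.png

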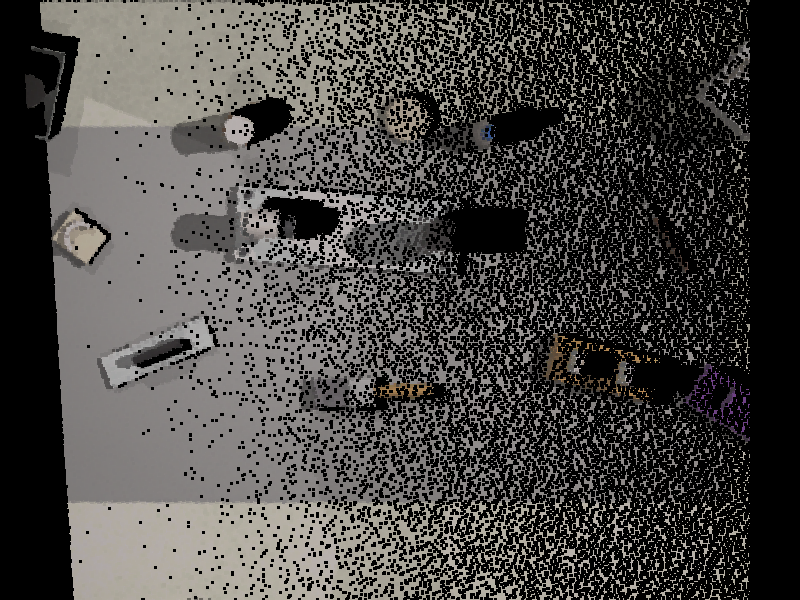

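Candidates before reaching:
- **Bar:** only the one with the black rib, at scene (327,130).
- **Rack:** wooden at (212,262), against the purple decoy at (142,310). I choose the wooden one.
- **Cell:** tall at (198,258), top measured at z≈0.081, against the spare at (219,245), top at about 0.059. I choose the tall one.

I'll get a close wrist look at the rack on the way.

{"method": "servo_tool", "body": {"deltas": [{"dx": 0.25, "dy": 0.18, "dz": 0.08, "spin": -0.25}, {"dx": 0.25, "dy": 0.18, "dz": 0.08, "spin": -0.25}, {"dx": 0.25, "dy": 0.18, "dz": 0.08, "spin": -0.25}, {"dx": 0.25, "dy": 0.18, "dz": 0.08, "spin": -0.25}, {"dx": 0.25, "dy": 0.18, "dz": 0.08, "spin": -0.25}, {"dx": 0.25, "dy": 0.18, "dz": 0.08, "spin": -0.25}, {"dx": 0.25, "dy": 0.18, "dz": 0.08, "spin": -0.25}, {"dx": 0.25, "dy": 0.18, "dz": 0.08, "spin": -0.25}]}}

```text
invalid input
```

```bash
python3 - <<'E'
from plant import bot
import cv2, numpy as np
s=bot.observe(); print(s["time_s"],np.round(s["position"],4),np.round(s["q"],3),np.round(s["orientation"],3))
d=bot.snapshot("wrist"); cv2.imwrite("pics/wrist1.png",d["image"][:,:,::-1]); np.savez("wrist1.npz",**d)
print(d["origin"])
E
```

```text
0.15 [ 0.147  -0.5812  0.2306] [-1.323  0.314 -0.048  1.21  -0.     1.571] [ 0.992  0.124 -0.    -0.001]
[ 0.21547666 -0.56399571  0.37187355]
```

View pics/wrist1.png

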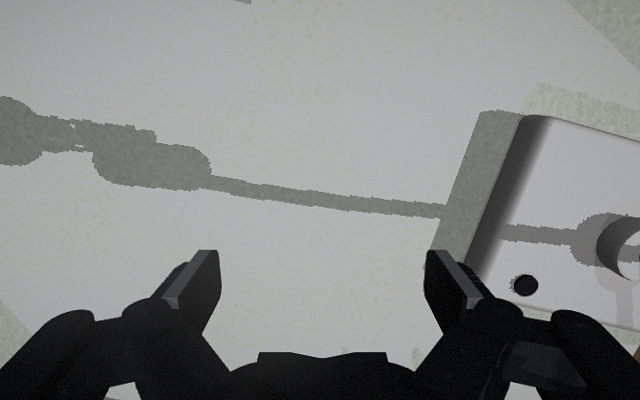

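The move was refused as invalid input, and the arm hasn't moved. Perhaps every row needs all the fields, so I'll try with the claw included.

{"method": "servo_tool", "body": {"deltas": [{"dx": 0.25, "dy": 0.18, "dz": 0.08, "spin": -0.25, "claw": 0.085}, {"dx": 0.25, "dy": 0.18, "dz": 0.08, "spin": -0.25, "claw": 0.085}, {"dx": 0.25, "dy": 0.18, "dz": 0.08, "spin": -0.25, "claw": 0.085}, {"dx": 0.25, "dy": 0.18, "dz": 0.08, "spin": -0.25, "claw": 0.085}, {"dx": 0.25, "dy": 0.18, "dz": 0.08, "spin": -0.25, "claw": 0.085}, {"dx": 0.25, "dy": 0.18, "dz": 0.08, "spin": -0.25, "claw": 0.085}, {"dx": 0.25, "dy": 0.18, "dz": 0.08, "spin": -0.25, "claw": 0.085}, {"dx": 0.25, "dy": 0.18, "dz": 0.08, "spin": -0.25, "claw": 0.085}]}}

```text
time_s: 1.2
position: [0.3959, -0.4023, 0.3107]
orientation: [1.0, -0.002, -0.001, -0.0]
wrist_force: [-0.5, 0.5, -0.1]
opening: 0.0851
```

```bash
python3 - <<'E'
from plant import bot
import cv2, numpy as np
from h import *
s=bot.observe(); print(s["time_s"],np.round(s["position"],4),np.round(s["q"],3))
d=bot.snapshot("wrist"); cv2.imwrite("pics/wrist2.png",d["image"][:,:,::-1]); np.savez("wrist2.npz",**d)
print(d["origin"],np.round(R.from_quat(d["attitude"]).as_matrix(),3))
E
```

```text
1.2 [ 0.3959 -0.4023  0.3107] [-0.793  0.228  0.02   1.363 -0.     2.352]
[ 0.46661347 -0.40248882  0.45182546] [[-0.004 -0.961 -0.277]
 [-1.     0.003  0.004]
 [-0.003  0.277 -0.961]]
```

View pics/wrist2.png

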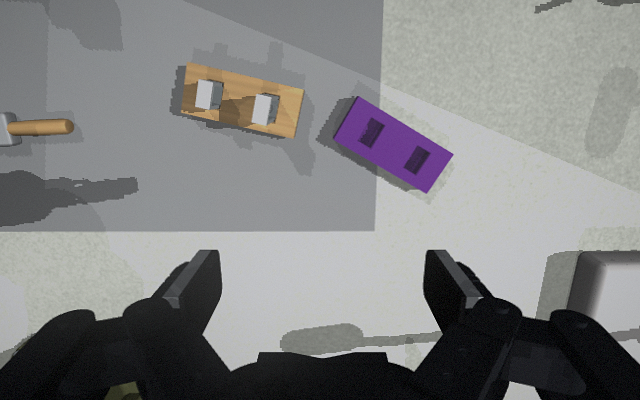

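The wrist view shows the wooden rack at (243,100) px with the tall cell at (265,109) and the spare at (208,95). The purple block at (392,145) is not meant. Next is the view over the bench.

{"method": "servo_tool", "body": {"deltas": [{"dx": 0.1, "dy": 0.15, "dz": 0.05, "spin": 0.05, "claw": 0.085}, {"dx": 0.1, "dy": 0.15, "dz": 0.05, "spin": 0.05, "claw": 0.085}, {"dx": 0.1, "dy": 0.42, "dz": 0.05, "spin": 0.05, "claw": 0.085}, {"dx": 0.1, "dy": 0.42, "dz": 0.05, "spin": 0.05, "claw": 0.085}, {"dx": 0.1, "dy": 0.42, "dz": 0.05, "spin": 0.05, "claw": 0.085}, {"dx": 0.1, "dy": 0.42, "dz": 0.05, "spin": 0.05, "claw": 0.085}, {"dx": 0.1, "dy": 0.42, "dz": 0.05, "spin": 0.05, "claw": 0.085}, {"dx": 0.1, "dy": 0.42, "dz": 0.05, "spin": 0.05, "claw": 0.085}, {"dx": 0.1, "dy": 0.42, "dz": 0.05, "spin": 0.05, "claw": 0.085}, {"dx": 0.1, "dy": 0.42, "dz": 0.05, "spin": 0.05, "claw": 0.085}]}}

```text
time_s: 2.5
position: [0.497, 0.0166, 0.3611]
orientation: [1.0, 0.023, -0.0, 0.0]
wrist_force: [0.0, 0.3, -0.0]
opening: 0.0852
```

```bash
python3 - <<'E'
from plant import bot
import cv2, numpy as np
from h import *
s=bot.observe(); print(s["time_s"],np.round(s["position"],4),np.round(s["q"],3))
d=bot.snapshot("wrist"); cv2.imwrite("pics/wrist3.png",d["image"][:,:,::-1]); np.savez("wrist3.npz",**d)
E
```

```text
2.5 [0.497  0.0166 0.3611] [ 3.400e-02  9.800e-02 -2.300e-02  1.451e+00 -1.000e-03  3.130e+00]
```

View pics/wrist3.png

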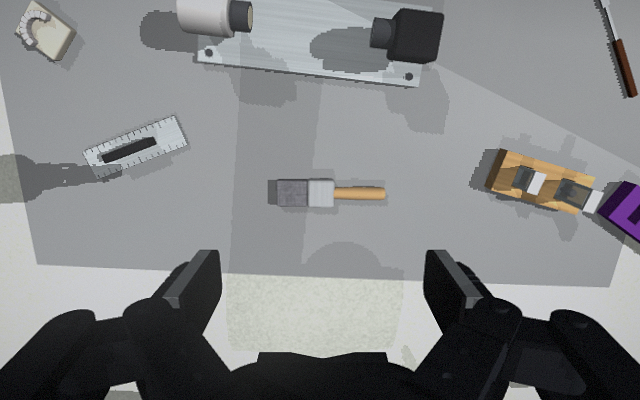

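```bash
cat > fit.py <<'E'
from h import *
D={n:dict(np.load(n+".npz")) for n in("scene0","side0","wrist2","wrist3")}
def rect(p,nm):
    (c,s,a)=cv2.minAreaRect((p*1000).astype(np.float32)); print("  ",nm,len(p),"c",np.round(c,1),"s",np.round(s,1),"a",round(a,2))
for n,d in D.items():
    print(n); W=cloud(d); x,y,z=W[...,0],W[...,1],W[...,2]
    # near edge of bench
    m=(z>.007)&(z<.018)&(x>.54)&(x<.72)&(y>-.11)&(y<.17)
    pts=[]
    for y0 in np.arange(-.1,.16,.01):
        q=W[m&(y>=y0)&(y<y0+.01)]
        if len(q)>3: pts.append([y0+.005,q[:,0].min()])
    pts=np.array(pts)
    if len(pts)>5:
        k=np.ones(len(pts),bool)
        for _ in range(4):
            c=np.polyfit(pts[k,0],pts[k,1],1); r=pts[:,1]-np.polyval(c,pts[:,0]); k=abs(r)<max(.002,2*np.std(r[k]))
        print("  edge x=%.4f at y=.03, slope %.4f (bench yaw %.4f) n=%d std %.4f"%(np.polyval(c,.03),c[0],-np.arctan(c[0]),k.sum(),r[k].std()))
    b=(z>.005)&(z<.045)&(x>.38)&(x<.58)&(y>.14)&(y<.40)
    if b.sum()>50:
        lab=cv2.connectedComponentsWithStats(b.astype(np.uint8)); i=1+np.argmax(lab[2][1:,4]); p=W[lab[1]==i]
        rect(p[p[:,2]>.028][:,:2],"rib top"); rect(p[p[:,2]<.012][:,:2],"bar face")
    b=(z>.019)&(z<.029)&(x>.38)&(x<.56)&(y>-.42)&(y<-.18)
    if b.sum()>50:
        lab=cv2.connectedComponentsWithStats(b.astype(np.uint8)); i=1+np.argmax(lab[2][1:,4]); p=W[lab[1]==i]; rect(p[:,:2],"rack")
    for nm,lo,hi,y0,y1 in(("tall",.077,.09,-.42,-.2),("spare",.053,.064,-.30,-.2)):
        p=W[(z>lo)&(z<hi)&(x>.40)&(x<.52)&(y>y0)&(y<y1)]
        if len(p)>10: rect(p[:,:2],nm)
E
python3 fit.py
```

```text
scene0
  edge x=0.6026 at y=.03, slope -0.0706 (bench yaw 0.0705) n=25 std 0.0216
   rib top 60 c [480.1 285.6] s [11.8 72.2] a 21.33
   bar face 308 c [478.1 289.3] s [ 45.2 160.9] a 21.85
   rack 922 c [ 457.8 -305.3] s [141.5  64. ] a 76.48
   tall 84 c [ 449.8 -338.5] s [16.8 30.2] a 78.85
   spare 82 c [ 465.4 -273. ] s [17.1 33.7] a 79.37
side0
  edge x=0.5929 at y=.03, slope 0.0666 (bench yaw -0.0665) n=26 std 0.0006
   rib top 176 c [480.8 291. ] s [12.3 70.3] a 21.19
   bar face 861 c [480.8 290.7] s [ 44.2 151.9] a 22.68
   rack 415 c [ 458.9 -303.9] s [146.6  60.5] a 76.96
   tall 40 c [ 451.2 -335.5] s [18.2 29.1] a 81.26
   spare 51 c [ 467.1 -270.3] s [19.9 29.9] a 74.57
wrist2
   rack 4680 c [ 459.3 -304. ] s [141.2  60.5] a 76.56
   tall 462 c [ 451.  -337.8] s [16.9 30.1] a 76.41
   spare 461 c [ 467.1 -271.1] s [17.4 30.4] a 76.83
wrist3
  edge x=0.5930 at y=.03, slope 0.0693 (bench yaw -0.0692) n=26 std 0.0002
   rib top 451 c [481.4 288.7] s [12.3 70.8] a 22.5
   bar face 2559 c [480.9 290. ] s [ 44.7 151.9] a 22.44
   rack 2739 c [ 459.1 -303.7] s [142.7  60.7] a 76.65
   tall 273 c [ 451.  -336.5] s [17.7 30.2] a 75.39
   spare 290 c [ 466.9 -270.9] s [17.7 30.5] a 74.62
```

```bash
python3 - <<'E'
from h import *
yaw=-.068; ex=np.array([np.cos(yaw),np.sin(yaw)]); ey=np.array([-np.sin(yaw),np.cos(yaw)])
for n in("scene0","side0","wrist3"):
    d=dict(np.load(n+".npz")); W=cloud(d); z=W[...,2]
    e=np.array([.593,.03]); q=(W[...,:2]-e); u=q@ex; v=q@ey
    m=(z>.008)&(z<.016)&(u>.003)&(u<.09)&(abs(v)<.17)
    hi=[];lo=[]
    for a in np.arange(.003,.09,.006):
        k=m&(u>=a)&(u<a+.006); t=np.sort(v[k])
        if len(t)>8: hi.append(t[-1]);lo.append(t[0])
    print(n,np.round(hi,3),np.round(lo,3))
    print("  far edge", np.round(np.sort(u[(z>.008)&(z<.016)&(abs(v)<.1)&(u<.12)])[-20::5],4))
E
```

```text
scene0 [0.132 0.127 0.12  0.119 0.114 0.113 0.112 0.112 0.114 0.158 0.158 0.16
 0.162 0.159 0.155] [-0.141 -0.142 -0.14  -0.141 -0.143 -0.14  -0.143 -0.142 -0.141 -0.142
 -0.142 -0.142 -0.141 -0.142 -0.141]
  far edge [0.0977 0.0978 0.098  0.0983]
side0 [0.161 0.16  0.16  0.16  0.16  0.16  0.16  0.16  0.161 0.16  0.161 0.161
 0.159 0.16  0.161] [-0.138 -0.138 -0.139 -0.139 -0.141 -0.119 -0.094 -0.094 -0.093 -0.098
 -0.099 -0.106 -0.117 -0.131 -0.141]
  far edge [0.0984 0.0985 0.0987 0.0992]
wrist3 [0.161 0.161 0.161 0.159 0.159 0.115 0.112 0.091 0.09  0.089 0.09  0.091
 0.103 0.092 0.035] [-0.14  -0.139 -0.139 -0.14  -0.139 -0.09  -0.089 -0.065 -0.064 -0.065
 -0.065 -0.065 -0.089 -0.093 -0.096]
  far edge [0.0992 0.0994 0.0997 0.0999]
```

Cross-checked fits: the bench near edge passes (0.593, 0.030) with yaw −0.068, and its origin is about (0.6436, 0.0366). The bar is at (0.481, 0.290) with yaw 22.4°, the rack at (0.459, −0.304) with yaw −13.4°, and the tall cell at (0.451, −0.337). All sizes match the given ones. I'll move above the bar rib.

{"method": "servo_tool", "body": {"deltas": [{"dx": -0.016, "dy": 0.273, "dz": -0.1, "spin": 1.916, "claw": 0.05}, {"dx": -0.016, "dy": 0.273, "dz": -0.1, "spin": 1.916, "claw": 0.05}, {"dx": -0.016, "dy": 0.273, "dz": -0.1, "spin": 1.916, "claw": 0.05}, {"dx": -0.016, "dy": 0.273, "dz": -0.1, "spin": 1.916, "claw": 0.05}, {"dx": -0.016, "dy": 0.273, "dz": -0.24, "spin": 1.916, "claw": 0.05}, {"dx": -0.016, "dy": 0.273, "dz": -0.24, "spin": 1.916, "claw": 0.05}, {"dx": -0.016, "dy": 0.273, "dz": -0.24, "spin": 1.916, "claw": 0.05}, {"dx": -0.016, "dy": 0.273, "dz": -0.24, "spin": 1.916, "claw": 0.05}, {"dx": -0.016, "dy": 0.273, "dz": -0.24, "spin": 1.916, "claw": 0.05}, {"dx": -0.016, "dy": 0.273, "dz": -0.24, "spin": 1.916, "claw": 0.05}, {"dx": -0.016, "dy": 0.273, "dz": -0.24, "spin": 1.916, "claw": 0.05}, {"dx": -0.016, "dy": 0.273, "dz": -0.24, "spin": 1.916, "claw": 0.05}, {"dx": -0.016, "dy": 0.273, "dz": -0.24, "spin": 1.916, "claw": 0.05}, {"dx": -0.016, "dy": 0.273, "dz": -0.24, "spin": 1.916, "claw": 0.05}]}}

```text
time_s: 4.3
position: [0.4813, 0.291, 0.1213]
orientation: [0.556, 0.831, -0.0, -0.0]
wrist_force: [-0.3, 0.0, 0.2]
opening: 0.0502
```

```bash
python3 - <<'E'
from plant import bot
import cv2, numpy as np
from h import *
s=bot.observe(); print(s["time_s"],np.round(s["position"],4),np.round(s["q"],3))
o=R.from_quat(s["orientation"]).as_matrix(); print("x yaw deg",np.degrees(np.arctan2(o[1,0],o[0,0])))
d=bot.snapshot("wrist"); cv2.imwrite("pics/wrist4.png",d["image"][:,:,::-1]); np.savez("wrist4.npz",**d)
W=cloud(d); x,y,z=W[...,0],W[...,1],W[...,2]
m=(x>.4)&(x<.56)&(y>.2)&(y<.38)
for lo,hi in((.028,.042),(.005,.013)):
    b=m&(z>lo)&(z<hi); lab=cv2.connectedComponentsWithStats(b.astype(np.uint8)); i=1+np.argmax(lab[2][1:,4]); p=W[lab[1]==i]
    print(len(p),cv2.minAreaRect((p[:,:2]*1000).astype(np.float32)),np.median(p[:,2]))
E
```

```text
4.3 [0.4813 0.291  0.1213] [ 0.544  0.312 -0.31   0.95  -0.     1.723]
x yaw deg 112.45842283907027
1611 ((480.32830810546875, 289.29339599609375), (11.508127212524414, 69.70594024658203), 22.64902114868164) 0.03252472802740916
9061 ((480.9859924316406, 288.75146484375), (44.09563064575195, 150.43399047851562), 22.47168731689453) 0.006614184245715249
```

View pics/wrist4.png

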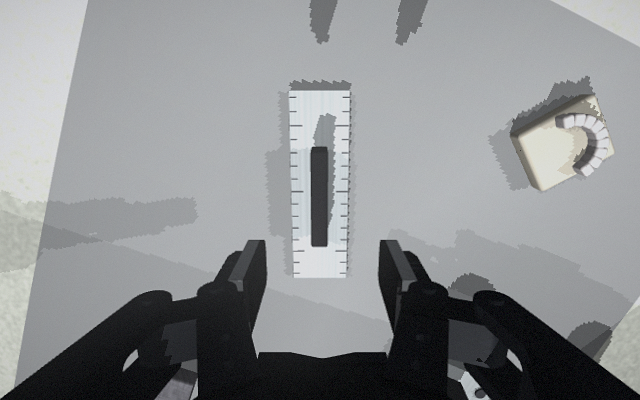

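The wrist view shows the bar upright in the image, rib at (319,197), centred between the fingers. Its fit (0.481, 0.289) agrees with the TCP, so I'll descend and grip.

{"method": "servo_tool", "body": {"deltas": [{"dx": 0, "dy": -0.002, "dz": -0.06, "spin": 0, "claw": 0.05}, {"dx": 0, "dy": -0.002, "dz": -0.09, "spin": 0, "claw": 0.05}, {"dx": 0, "dy": -0.002, "dz": -0.109, "spin": 0, "claw": 0.05}, {"dx": 0, "dy": -0.002, "dz": -0.109, "spin": 0, "claw": 0.05}, {"dx": 0, "dy": -0.002, "dz": -0.109, "spin": 0, "claw": 0.0}, {"dx": 0, "dy": -0.002, "dz": -0.109, "spin": 0, "claw": 0.0}, {"dx": 0, "dy": -0.002, "dz": -0.109, "spin": 0, "claw": 0.0}, {"dx": 0, "dy": -0.002, "dz": -0.109, "spin": 0, "claw": 0.0}, {"dx": 0, "dy": -0.002, "dz": -0.109, "spin": 0, "claw": 0.0}, {"dx": 0, "dy": -0.002, "dz": -0.109, "spin": 0, "claw": 0.0}]}}

```text
time_s: 5.6
position: [0.482, 0.2899, 0.0136]
orientation: [0.555, 0.832, 0.001, 0.0]
wrist_force: [-0.2, -1.0, 6.8]
opening: 0.0109
```

Gripped: opening 10.9 mm, against a 12 mm rib. Next I'll lift, turn −0.46 and carry it to in front of the bench edge, then look.

{"method": "servo_tool", "body": {"deltas": [{"dx": 0, "dy": 0, "dz": 0.05, "spin": 0, "claw": 0.0}, {"dx": 0, "dy": 0, "dz": 0.05, "spin": 0, "claw": 0.0}, {"dx": 0.03, "dy": -0.05, "dz": 0.05, "spin": -0.15, "claw": 0.0}, {"dx": 0.045, "dy": -0.1, "dz": 0.05, "spin": -0.3, "claw": 0.0}, {"dx": 0.06, "dy": -0.15, "dz": 0.05, "spin": -0.4, "claw": 0.0}, {"dx": 0.066, "dy": -0.2, "dz": 0.05, "spin": -0.46, "claw": 0.0}, {"dx": 0.066, "dy": -0.247, "dz": 0.05, "spin": -0.46, "claw": 0.0}, {"dx": 0.066, "dy": -0.247, "dz": 0.05, "spin": -0.46, "claw": 0.0}, {"dx": 0.066, "dy": -0.247, "dz": 0.05, "spin": -0.46, "claw": 0.0}, {"dx": 0.066, "dy": -0.247, "dz": 0.05, "spin": -0.46, "claw": 0.0}]}}

```text
time_s: 6.85
position: [0.5471, 0.0434, 0.0621]
orientation: [0.73, 0.684, 0.0, -0.0]
wrist_force: [-1.1, -1.1, -2.2]
opening: 0.0108
```

```bash
cat > bar.py <<'E'
import sys
from plant import bot
from h import *
s=bot.observe(); print(s["time_s"],np.round(s["position"],4),np.round(s["wrist_force"],1),s["opening"])
o=R.from_quat(s["orientation"]).as_matrix(); print("x yaw",np.arctan2(o[1,0],o[0,0]))
for n in sys.argv[2:]:
    d=bot.snapshot(n); cv2.imwrite(f"pics/{n}{sys.argv[1]}.png",d["image"][:,:,::-1]); np.savez(f"{n}{sys.argv[1]}.npz",**d)
E
python3 bar.py 5 wrist side
```

```text
6.85 [0.5471 0.0434 0.0621] [-1.1 -1.1 -2.2] 0.010788564457171058
x yaw 1.505251499299041
```

View pics/wrist5.png

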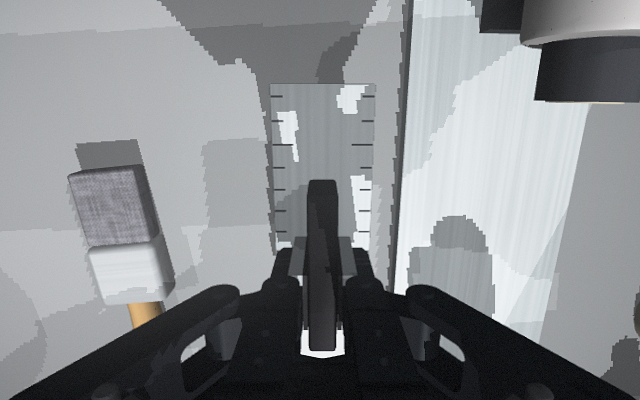

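View pics/side5.png

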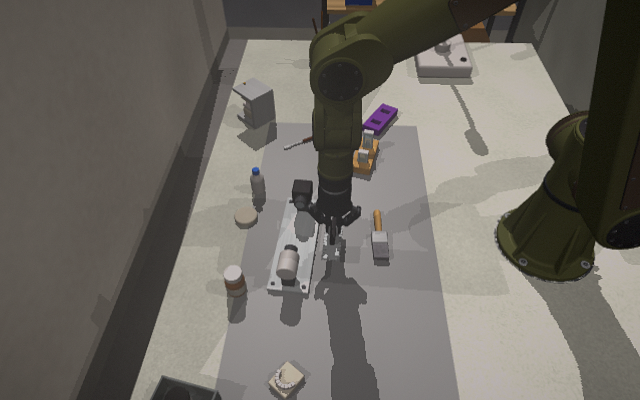

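The wrist view shows the bar held level at (322,165) and parallel to the bench edge at (403,150), brush clear on the left. Next: lower, and bring it about 3 mm short of the edge.

{"method": "servo_tool", "body": {"deltas": [{"dx": 0, "dy": 0, "dz": -0.03, "spin": -0.002, "claw": 0.0}, {"dx": 0.01, "dy": -0.001, "dz": -0.046, "spin": -0.002, "claw": 0.0}, {"dx": 0.022, "dy": -0.0015, "dz": -0.047, "spin": -0.002, "claw": 0.0}, {"dx": 0.022, "dy": -0.0015, "dz": -0.047, "spin": -0.002, "claw": 0.0}, {"dx": 0.022, "dy": -0.0015, "dz": -0.047, "spin": -0.002, "claw": 0.0}]}}

```text
time_s: 7.58
position: [0.5699, 0.041, 0.0156]
orientation: [0.731, 0.682, 0.0, 0.0]
wrist_force: [0.3, 0.4, -1.3]
opening: 0.0108
```

```bash
python3 bar.py 6 wrist; python3 - <<'E'
from h import *
d=dict(np.load("wrist6.npz")); W=cloud(d)
for v in (110,140,170,200):
    print(v,[ (u,*np.round(W[v,u]*1000,1)) for u in (275,300,350,375)])
im=d["image"][60:280,230:450,::-1]; cv2.imwrite("pics/c6.png",cv2.resize(im,None,fx=2.6,fy=2.6,interpolation=cv2.INTER_CUBIC))
E
```

```text
7.575 [0.5699 0.041  0.0156] [ 0.3  0.4 -1.3] 0.010819662348456303
x yaw 1.5019503880387424
110 [(275, np.float64(555.0), np.float64(106.5), np.float64(8.3)), (300, np.float64(565.4), np.float64(105.7), np.float64(8.2)), (350, np.float64(586.3), np.float64(104.3), np.float64(8.4)), (375, np.float64(597.0), np.float64(103.5), np.float64(6.8))]
140 [(275, np.float64(553.7), np.float64(94.0), np.float64(8.6)), (300, np.float64(564.3), np.float64(93.2), np.float64(8.1)), (350, np.float64(585.6), np.float64(91.9), np.float64(9.2)), (375, np.float64(596.5), np.float64(91.0), np.float64(7.8))]
170 [(275, np.float64(552.4), np.float64(81.2), np.float64(9.3)), (300, np.float64(563.1), np.float64(80.0), np.float64(7.4)), (350, np.float64(585.1), np.float64(78.6), np.float64(8.1)), (375, np.float64(595.7), np.float64(78.4), np.float64(10.4))]
200 [(275, np.float64(550.7), np.float64(67.1), np.float64(7.7)), (300, np.float64(562.0), np.float64(66.4), np.float64(8.1)), (350, np.float64(584.4), np.float64(65.0), np.float64(8.6)), (375, np.float64(595.4), np.float64(64.8), np.float64(10.3))]
```

View pics/c6.png

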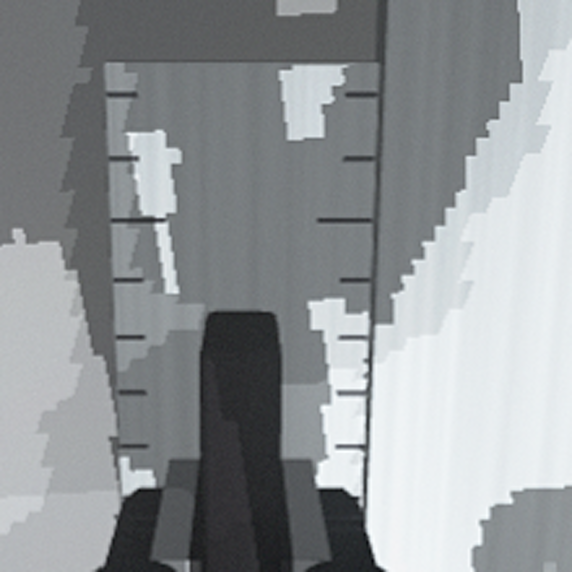

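The crop shows the bar's right side almost on the bench edge, with only a thin dark gap at x≈375–380 px of the crop. I'll push in slightly, watching the force.

{"method": "servo_tool", "body": {"deltas": [{"dx": 0.001, "dy": 0, "dz": -0.001, "spin": 0, "claw": 0.0}, {"dx": 0.0025, "dy": 0, "dz": -0.0015, "spin": 0, "claw": 0.0}, {"dx": 0.0025, "dy": 0, "dz": -0.0015, "spin": 0, "claw": 0.0}]}}

```text
time_s: 8.0
position: [0.5704, 0.0409, 0.0136]
orientation: [0.731, 0.682, -0.001, -0.001]
wrist_force: [-5.5, 0.6, 1.5]
opening: 0.0107
```

Contact with the edge at 5.5 N, so the bar is flush. Release and rise.

{"method": "servo_tool", "body": {"deltas": [{"dx": 0.0, "dy": 0, "dz": 0.0, "spin": 0, "claw": 0.026}, {"dx": 0.0, "dy": 0, "dz": 0.0, "spin": 0, "claw": 0.026}, {"dx": 0.0, "dy": 0, "dz": 0.001, "spin": 0, "claw": 0.026}, {"dx": 0.0, "dy": 0, "dz": 0.001, "spin": 0, "claw": 0.026}, {"dx": 0.0, "dy": 0, "dz": 0.02, "spin": 0, "claw": 0.03}, {"dx": 0.0, "dy": 0, "dz": 0.05, "spin": 0, "claw": 0.03}, {"dx": 0, "dy": 0, "dz": 0.11, "spin": 0, "claw": 0.05}, {"dx": -0.07, "dy": -0.045, "dz": 0.17, "spin": 0, "claw": 0.05}, {"dx": -0.07, "dy": -0.045, "dz": 0.22, "spin": 0, "claw": 0.05}, {"dx": -0.07, "dy": -0.045, "dz": 0.22, "spin": 0, "claw": 0.05}, {"dx": -0.07, "dy": -0.045, "dz": 0.22, "spin": 0, "claw": 0.05}]}}

```text
time_s: 9.38
position: [0.5026, -0.0043, 0.235]
orientation: [0.731, 0.682, 0.001, 0.001]
wrist_force: [0.4, 0.0, -0.8]
opening: 0.0501
```

```bash
python3 bar.py 7 wrist side
```

```text
9.375 [ 0.5026 -0.0043  0.235 ] [ 0.4  0.  -0.8] 0.050139585161643865
x yaw 1.5011943467970772
```

View pics/wrist7.png

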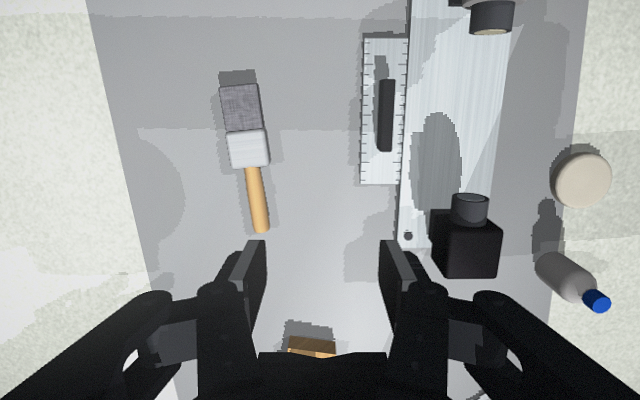

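```bash
python3 - <<'E'
from h import *
d=dict(np.load("wrist7.npz")); W=cloud(d); z=W[...,2]
x,y=W[...,0],W[...,1]
# bar: rib
b=(z>.026)&(z<.04)&(x>.52)&(x<.62)&(y>-.02)&(y<.1); p=W[b]
print("rib",len(p),cv2.minAreaRect((p[:,:2]*1000).astype(np.float32)),np.median(p[:,2]))
yaw=-.068; ex=np.array([np.cos(yaw),np.sin(yaw)]); ey=np.array([-np.sin(yaw),np.cos(yaw)])
q=W[...,:2]-np.array([.593,.03]); u=q@ex; v=q@ey
b=(z>.003)&(z<.0115)&(u>-.07)&(u<.0)&(v>-.1)&(v<.13)
lab=cv2.connectedComponentsWithStats(b.astype(np.uint8)); i=1+np.argmax(lab[2][1:,4]); p=W[lab[1]==i]
print("bar",len(p),cv2.minAreaRect((p[:,:2]*1000).astype(np.float32)))
pu,pv=u[lab[1]==i],v[lab[1]==i]
L=[];
for a in np.arange(-.05,.07,.01):
    k=(pv>=a)&(pv<a+.01)
    if k.sum()>5: L.append((a+.005,pu[k].min()))
L=np.array(L); print(np.round(L,4)); print("left edge line rel bench",np.polyfit(L[:,0],L[:,1],1), "v range",pv.min(),pv.max())
im=d["image"][20:260,340:440,::-1]; cv2.imwrite("pics/c7.png",cv2.resize(im,None,fx=2.5,fy=2.5,interpolation=cv2.INTER_CUBIC))
# bench near edge again
m=(z>.0105)&(z<.018)&(x>.54)&(x<.72)
pts=[]
for a in np.concatenate([np.arange(-.13,-.07,.01)]):
    k=m&(v>=a)&(v<a+.01)&(u>-.02)
    if k.sum()>3: pts.append((a+.005,u[k].min()))
print(np.round(pts,4))
E
```

```text
rib 932 ((570.532470703125, 41.35468292236328), (69.06616973876953, 12.519488334655762), 85.72162628173828) 0.0326009133081778
bar 5440 ((571.0818481445312, 41.23460388183594), (219.11402893066406, 45.23698425292969), 86.09700775146484)
[[-0.045  -0.0441]
 [-0.035  -0.0442]
 [-0.025  -0.0441]
 [-0.015  -0.0439]
 [-0.005  -0.0442]
 [ 0.005  -0.0443]
 [ 0.015  -0.0438]
 [ 0.025  -0.0452]
 [ 0.035  -0.0452]
 [ 0.045  -0.0452]
 [ 0.055  -0.0449]
 [ 0.065  -0.045 ]]
left edge line rel bench [-0.01128528 -0.04441557] v range -0.09984028519608511 0.11927369612649216
[[-0.125  -0.0012]
 [-0.115  -0.0013]
 [-0.105  -0.0012]
 [-0.095  -0.0007]
 [-0.085  -0.0011]
 [-0.075  -0.001 ]]
```

View pics/c7.png

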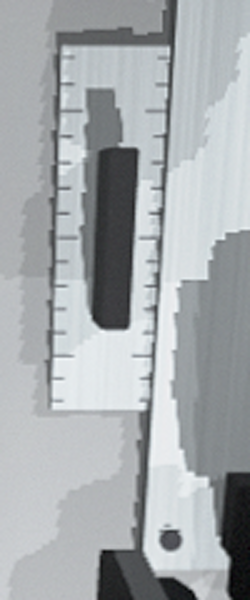

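Bar check: flush within about 0.5 mm, parallel within about 0.01 rad, centred (rib at 0.5705, 0.0414) and lying flat. The crop shows no gap along the edge. Next is the tall cell, from views that agree on (0.451, −0.337) and yaw −13.4°.

{"method": "servo_tool", "body": {"deltas": [{"dx": -0.052, "dy": -0.333, "dz": 0, "spin": -0.164, "claw": 0.06}, {"dx": -0.052, "dy": -0.333, "dz": 0, "spin": -0.164, "claw": 0.06}, {"dx": -0.052, "dy": -0.333, "dz": 0, "spin": -0.164, "claw": 0.06}, {"dx": -0.052, "dy": -0.333, "dz": 0, "spin": -0.164, "claw": 0.06}, {"dx": -0.052, "dy": -0.333, "dz": 0, "spin": -0.164, "claw": 0.06}, {"dx": -0.052, "dy": -0.333, "dz": 0, "spin": -0.164, "claw": 0.06}, {"dx": -0.052, "dy": -0.333, "dz": -0.05, "spin": -0.164, "claw": 0.06}, {"dx": -0.052, "dy": -0.333, "dz": -0.095, "spin": -0.164, "claw": 0.06}, {"dx": -0.052, "dy": -0.333, "dz": -0.095, "spin": -0.164, "claw": 0.06}, {"dx": -0.052, "dy": -0.333, "dz": -0.095, "spin": -0.164, "claw": 0.06}]}}

```text
time_s: 10.72
position: [0.4501, -0.3371, 0.139]
orientation: [0.784, 0.62, -0.0, -0.0]
wrist_force: [-0.2, -0.2, -0.2]
opening: 0.0599
```

```bash
python3 bar.py 8 wrist;  python3 - <<'E'
from h import *
d=dict(np.load("wrist8.npz")); W=cloud(d); x,y,z=W[...,0],W[...,1],W[...,2]
for nm,lo,hi,x0,x1,y0,y1 in(("tall",.076,.088,.42,.48,-.37,-.31),("spare",.053,.064,.43,.5,-.30,-.24),("rack",.019,.029,.38,.54,-.40,-.20)):
    p=W[(z>lo)&(z<hi)&(x>x0)&(x<x1)&(y>y0)&(y<y1)]
    if len(p)>9: print(nm,len(p),cv2.minAreaRect((p[:,:2]*1000).astype(np.float32)),np.median(p[:,2]))
E
```

```text
10.725 [ 0.4501 -0.3371  0.139 ] [-0.2 -0.2 -0.2] 0.05994037312197537
x yaw 1.338318688493904
tall 1274 ((451.01275634765625, -337.2804870605469), (16.91928482055664, 29.825637817382812), 76.02450561523438) 0.07947796135974725
spare 1316 ((466.8074951171875, -271.7398376464844), (16.536922454833984, 29.657386779785156), 76.6747055053711) 0.05762677768707121
rack 11637 ((458.9950256347656, -304.71417236328125), (140.7963104248047, 60.17507553100586), 76.6533432006836) 0.02260318532235922
```

View pics/wrist8.png

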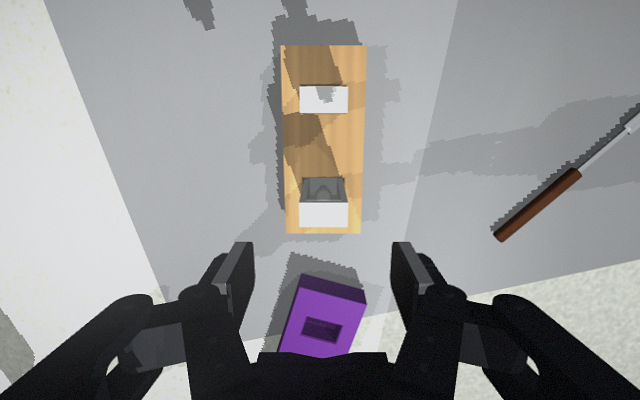

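The close view shows the tall cell at (323,210), its tooth visible through the clear pane at (323,190) and its frosted sides facing the fingers. The spare is at (323,97). The tall cell is centred in the jaws at (0.451, −0.337), with its top at z≈0.080, so I'll descend and grip.

{"method": "servo_tool", "body": {"deltas": [{"dx": 0.001, "dy": 0, "dz": -0.05, "spin": 0, "claw": 0.06}, {"dx": 0.001, "dy": 0, "dz": -0.08, "spin": 0, "claw": 0.06}, {"dx": 0.001, "dy": 0, "dz": -0.095, "spin": 0, "claw": 0.06}, {"dx": 0.001, "dy": 0, "dz": -0.095, "spin": 0, "claw": 0.06}, {"dx": 0.001, "dy": 0, "dz": -0.095, "spin": 0, "claw": 0.04}, {"dx": 0.001, "dy": 0, "dz": -0.095, "spin": 0, "claw": 0.02}, {"dx": 0.001, "dy": 0, "dz": -0.095, "spin": 0, "claw": 0.02}, {"dx": 0.001, "dy": 0, "dz": -0.095, "spin": 0, "claw": 0.02}, {"dx": 0.001, "dy": 0, "dz": -0.095, "spin": 0, "claw": 0.02}, {"dx": 0.001, "dy": 0, "dz": -0.095, "spin": 0, "claw": 0.02}]}}

```text
time_s: 12.02
position: [0.4516, -0.338, 0.0453]
orientation: [0.785, 0.62, 0.0, 0.001]
wrist_force: [-1.3, 0.2, 7.0]
opening: 0.0291
```

Opening 29.1 mm, so it's gripped on the 30 mm frosted faces. Lift straight out and check.

{"method": "servo_tool", "body": {"deltas": [{"dx": 0, "dy": 0, "dz": 0.015, "spin": 0, "claw": 0.02}, {"dx": 0, "dy": 0, "dz": 0.03, "spin": 0, "claw": 0.02}, {"dx": 0, "dy": 0, "dz": 0.06, "spin": 0, "claw": 0.02}, {"dx": 0, "dy": 0, "dz": 0.09, "spin": 0, "claw": 0.02}, {"dx": 0, "dy": 0, "dz": 0.12, "spin": 0, "claw": 0.02}, {"dx": 0, "dy": 0, "dz": 0.12, "spin": 0, "claw": 0.02}, {"dx": 0, "dy": 0, "dz": 0.12, "spin": 0, "claw": 0.02}]}}

```text
time_s: 12.9
position: [0.4505, -0.337, 0.1637]
orientation: [0.785, 0.62, 0.0, -0.0]
wrist_force: [-1.0, 0.7, 0.3]
opening: 0.0289
```

```bash
python3 bar.py 9 side scene; python3 - <<'E'
from h import *
a=cv2.imread("pics/side9.png")[60:220,270:470]; b=cv2.imread("pics/scene9.png")[150:310,130:330]
cv2.imwrite("pics/c9.png",cv2.resize(np.hstack([a,b]),None,fx=2,fy=2,interpolation=cv2.INTER_CUBIC))
E
```

```text
12.9 [ 0.4505 -0.337   0.1637] [-1.   0.7  0.3] 0.028947973577843115
x yaw 1.3378057179507008
```

View pics/c9.png

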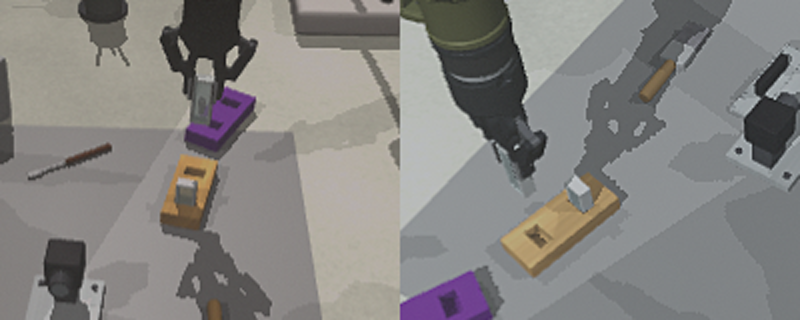

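The crops show the tall cell held upright in the fingers (side crop, about (203,95)). Its pocket is empty and the spare is still in the rack at (187,190). I'll carry it above the light path.

{"method": "servo_tool", "body": {"deltas": [{"dx": 0.02, "dy": 0.04, "dz": 0.02, "spin": 0.03, "claw": 0.02}, {"dx": 0.05, "dy": 0.09, "dz": 0.02, "spin": 0.07, "claw": 0.02}, {"dx": 0.075, "dy": 0.145, "dz": 0.02, "spin": 0.1, "claw": 0.02}, {"dx": 0.1, "dy": 0.2, "dz": 0.02, "spin": 0.13, "claw": 0.02}, {"dx": 0.13, "dy": 0.25, "dz": 0.02, "spin": 0.165, "claw": 0.02}, {"dx": 0.16, "dy": 0.3, "dz": 0.02, "spin": 0.165, "claw": 0.02}, {"dx": 0.18, "dy": 0.345, "dz": 0.02, "spin": 0.165, "claw": 0.02}, {"dx": 0.19, "dy": 0.367, "dz": 0.02, "spin": 0.165, "claw": 0.02}, {"dx": 0.1925, "dy": 0.3735, "dz": 0.02, "spin": 0.165, "claw": 0.02}, {"dx": 0.1925, "dy": 0.3735, "dz": 0.02, "spin": 0.165, "claw": 0.02}, {"dx": 0.1925, "dy": 0.3735, "dz": 0.02, "spin": 0.165, "claw": 0.02}]}}

```text
time_s: 14.38
position: [0.6426, 0.0348, 0.1838]
orientation: [0.731, 0.682, -0.0, 0.0]
wrist_force: [0.6, -0.2, -0.1]
opening: 0.0289
```

```bash
python3 bar.py 10 wrist side; python3 - <<'E'
from h import *
a=cv2.imread("pics/side10.png")[90:310,200:420]
cv2.imwrite("pics/c10.png",cv2.resize(a,None,fx=2.6,fy=2.6,interpolation=cv2.INTER_CUBIC))
E
```

```text
14.375 [0.6426 0.0348 0.1838] [ 0.6 -0.2 -0.1] 0.02886832890446812
x yaw 1.5010262567431838
```

View pics/wrist10.png

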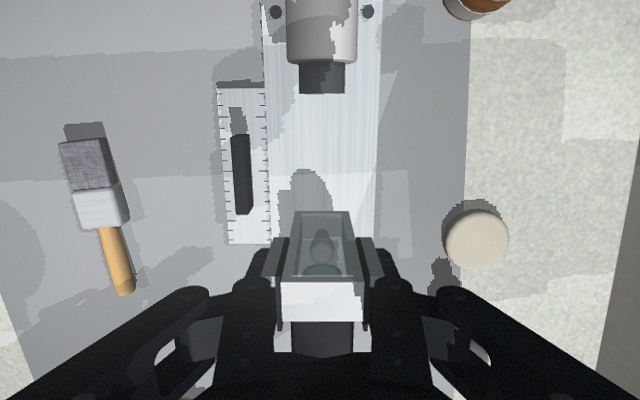

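View pics/c10.png

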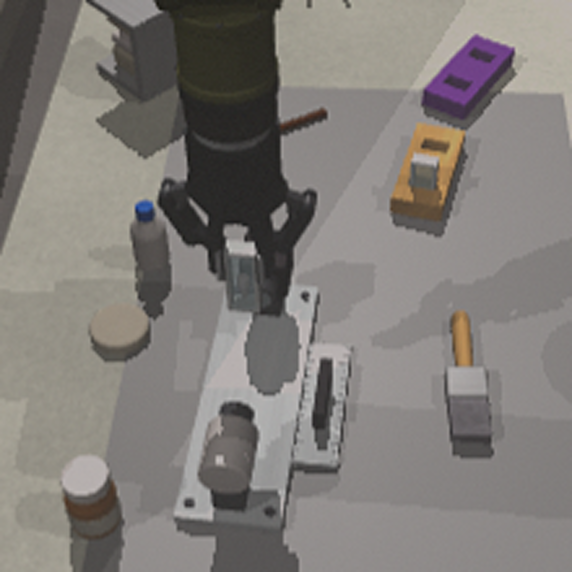

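The wrist view shows the cell upright over the beam at (318,260), aligned with the lamp tube at (322,75). The bar is still flush at (242,165). Lowering into the beam.

{"method": "servo_tool", "body": {"deltas": [{"dx": 0.0005, "dy": 0.0015, "dz": -0.03, "spin": 0.002, "claw": 0.02}, {"dx": 0.0005, "dy": 0.0015, "dz": -0.06, "spin": 0.002, "claw": 0.02}, {"dx": 0.0005, "dy": 0.0015, "dz": -0.08, "spin": 0.002, "claw": 0.02}, {"dx": 0.0005, "dy": 0.0015, "dz": -0.0945, "spin": 0.002, "claw": 0.02}, {"dx": 0.0005, "dy": 0.0015, "dz": -0.0945, "spin": 0.002, "claw": 0.02}, {"dx": 0.0005, "dy": 0.0015, "dz": -0.0945, "spin": 0.002, "claw": 0.02}]}}

```text
time_s: 15.22
position: [0.6443, 0.0376, 0.0903]
orientation: [0.73, 0.683, 0.001, 0.0]
wrist_force: [-0.5, 0.4, -0.3]
opening: 0.0291
```

```bash
python3 bar.py 11 wrist side scene; python3 - <<'E'
from h import *
D={n:dict(np.load(n+"11.npz")) for n in("wrist","side","scene")}
yaw=-.068; c=np.array([.6425,.0366])
ex=np.array([np.cos(yaw),np.sin(yaw)]); ey=np.array([-np.sin(yaw),np.cos(yaw)])
for n,d in D.items():
    W=cloud(d); q=W[...,:2]-c; u=q@ex; v=q@ey; z=W[...,2]
    # cell cloud and top face
    m=(abs(u)<.025)&(abs(v)<.02)&(z>.03)&(z<.17)
    p=W[m]; print(n,m.sum(),"top z pct",np.round(np.percentile(p[:,2],[1,50,95,99]),4) if len(p) else "")
    m=(abs(u)<.03)&(abs(v)<.03)&(z>.119)&(z<.131)
    if m.sum()>20: print("  top rect u,v",cv2.minAreaRect((np.c_[u[m],v[m]]*1000).astype(np.float32)), np.median(z[m]))
    im=d["image"][:,:,::-1].copy()
    drawbox(im,d,box(c,yaw,.030,.017,.049,.125),(0,0,255)); drawbox(im,d,box(c-.072*ex,yaw,.044,.15,0,.008),(0,255,0)); drawbox(im,d,box(c,yaw,.1,.3,0,.012),(255,0,0))
    cv2.imwrite(f"pics/o_{n}11.png",im)
a=cv2.imread("pics/o_side11.png")[130:330,220:420]; b=cv2.imread("pics/o_scene11.png")[100:300,230:430]
cv2.imwrite("pics/c11.png",cv2.resize(np.hstack([a,b]),None,fx=2,fy=2,interpolation=cv2.INTER_CUBIC))
E
```

```text
15.225 [0.6443 0.0376 0.0903] [-0.5  0.4 -0.3] 0.029071341528278522
x yaw 1.5044953833238783
wrist 19548 top z pct [0.0551 0.1255 0.1686 0.1697]
  top rect u,v ((0.100250244140625, 2.081892967224121), (59.54875564575195, 23.72597885131836), 0.04755071550607681) 0.12439230781848573
side 493 top z pct [0.051  0.1155 0.1642 0.1684]
  top rect u,v ((2.375865936279297, 3.42531681060791), (22.55988883972168, 54.073062896728516), 88.60182189941406) 0.12473011576357795
scene 428 top z pct [0.0518 0.1145 0.1649 0.1688]
  top rect u,v ((1.0685882568359375, -1.7680816650390625), (24.752641677856445, 54.88645553588867), 80.01383972167969) 0.1256520781091658
```

View pics/c11.png

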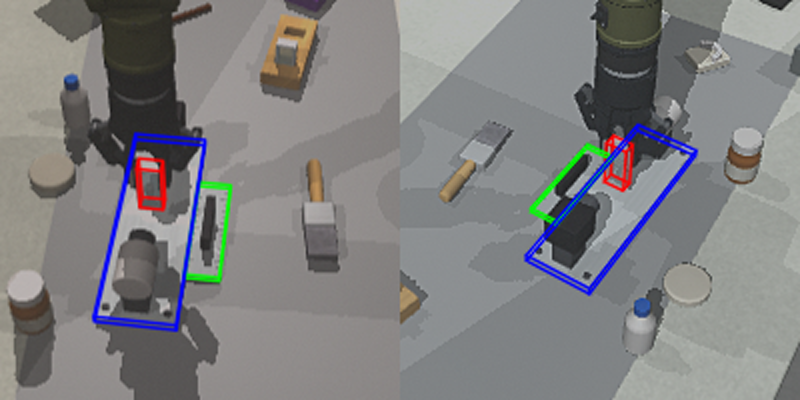

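View pics/o_wrist11.png

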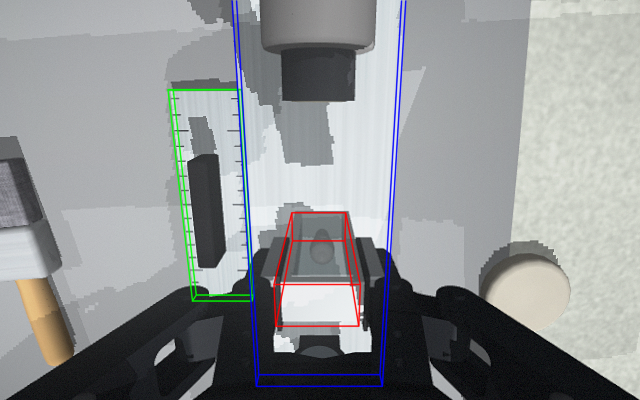

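The overlays match: cell top at z≈0.125 as predicted (so tooth at about 0.075), within 1–2 mm of the beam centre and upright. Bar and bench outlines coincide with the picture. I'll hold still briefly with a 1 mm trim, then do a last check.

{"method": "servo_tool", "body": {"deltas": [{"dx": -0.001, "dy": -0.001, "dz": -0.0005, "spin": 0, "claw": 0.02}, {"dx": -0.001, "dy": -0.001, "dz": -0.0005, "spin": 0, "claw": 0.02}, {"dx": -0.001, "dy": -0.001, "dz": -0.0005, "spin": 0, "claw": 0.02}, {"dx": -0.001, "dy": -0.001, "dz": -0.0005, "spin": 0, "claw": 0.02}, {"dx": -0.001, "dy": -0.001, "dz": -0.0005, "spin": 0, "claw": 0.02}, {"dx": -0.001, "dy": -0.001, "dz": -0.0005, "spin": 0, "claw": 0.02}]}}

```text
time_s: 16.12
position: [0.6427, 0.0369, 0.0888]
orientation: [0.73, 0.683, -0.0, -0.0]
wrist_force: [0.1, 0.6, -0.2]
opening: 0.0293
```

```bash
python3 bar.py 12 wrist side scene; python3 - <<'E'
from plant import bot
from h import *
s=bot.observe(); print(np.abs(s["joint_vel"]).max(), s["opening"], np.round(s["position"],4))
d=dict(np.load("wrist12.npz")); yaw=-.068; c=np.array([.6430,.0366]); im=d["image"][:,:,::-1].copy()
drawbox(im,d,box(c,yaw,.030,.017,.049,.125),(0,0,255)); cv2.imwrite("pics/o12.png",im[180:400,200:440])
# bystanders: before/after
for n in("side","scene"):
    a=cv2.imread(f"pics/{n}0.png").astype(int); b=cv2.imread(f"pics/{n}12.png").astype(int)
    cv2.imwrite(f"pics/cmp_{n}.png",np.hstack([a,b]).astype(np.uint8)[:,:, :][::1,::1]) 
A=cloud(dict(np.load("side0.npz")));B=cloud(dict(np.load("side12.npz")))
I0=dict(np.load("side0.npz"))
for nm,(x,y,r,lo,hi) in dict(jar=(.785,.185,.05,.05,.09),bottle=(.78,-.15,.05,.05,.1),disc=(.79,-.045,.05,.008,.02),model=(.64,.39,.06,.012,.04),spare=(.467,-.271,.03,.045,.066),brush=(.43,0,.12,.008,.05)).items():
    o=[]
    for W in(A,B):
        m=(np.hypot(W[...,0]-x,W[...,1]-y)<r)&(W[...,2]>lo)&(W[...,2]<hi); o.append((m.sum(),np.round(np.nanmedian(W[m],0),4)))
    print(nm,o)
E
```

```text
16.125 [0.6427 0.0369 0.0888] [ 0.1  0.6 -0.2] 0.029290228878535593
x yaw 1.504823394514141
0.0010998769674206738 0.029274746382133794 [0.6427 0.0368 0.0888]
jar [(np.int64(319), array([0.7738, 0.1876, 0.0736])), (np.int64(325), array([0.7738, 0.1878, 0.0736]))]
bottle [(np.int64(145), array([ 0.7706, -0.1448,  0.0617])), (np.int64(149), array([ 0.7707, -0.1453,  0.0618]))]
disc [(np.int64(322), array([ 0.7907, -0.0423,  0.0127])), (np.int64(318), array([ 0.7907, -0.043 ,  0.0128]))]
model [(np.int64(678), array([0.6331, 0.3961, 0.0154])), (np.int64(669), array([0.6332, 0.3961, 0.0155]))]
spare [(np.int64(72), array([ 0.467 , -0.2654,  0.0564])), (np.int64(73), array([ 0.4672, -0.2658,  0.0558]))]
brush [(np.int64(599), array([0.4278, 0.03  , 0.0171])), (np.int64(603), array([0.4279, 0.0281, 0.0173]))]
```

View pics/o12.png

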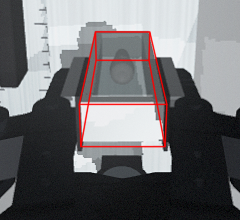

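View pics/scene12.png

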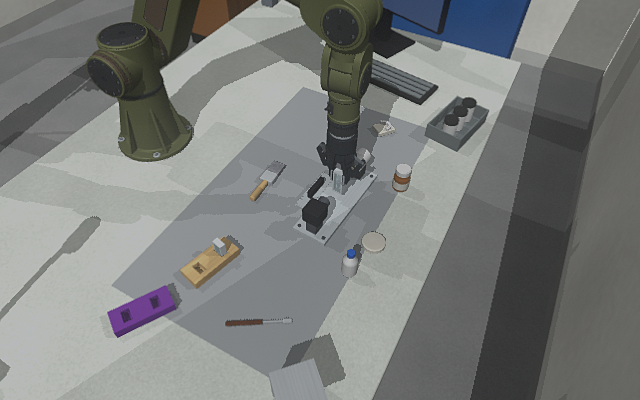

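The cell fills its expected box, with the tooth in the window at crop (120,72). The bystanders are where they were: medians are unchanged within 1 mm (brush within 2 mm), and the knife looks unmoved at (258,321). Handing in.

```bash
python3 - <<'E'
from plant import bot
print(bot.finish_job()); s=bot.observe(); print(s["time_s"],s["position"],s["opening"])
E
```

```text
the job is handed in; nothing more can be done
None
the job is handed in; nothing more can be done
```

The job is handed in at about 16.4 s of the 48 s; no verdict was reported. I pushed the scale bar against the bench's near edge and let go of it. I then lifted the tall cell out by its frosted faces, and it is held upright in the light path.

**Scale bar:** after release it measured flush within about 0.5 mm and parallel within about 0.01 rad. It was centred on the edge and lying flat. The contact force while pushing was about 5.5 N.

**Tall cell:** the opening is 29 mm on the 30 mm faces and the arm is still. The tooth is at about z = 0.075 m and within about 2 mm of the beam middle. The yaw is within about 0.005 rad of the bench.

**Other things:** the jar, bottle, disc, jaw model and spare cell are unchanged within 1 mm, and the brush within 2 mm. I only judged the wax knife by eye in the pictures, and it looks unmoved.

**Failed or disagreed:**
- My first move call was refused as invalid because it lacked the claw value. It moved nothing.
- The scene camera's automatic fits of the bench's near edge and the bar's outline were poor. I used the wrist and side views instead, which agreed with each other.
- The last check of the cell's tilt and of its clearance from the bench was by picture overlay only.

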